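Move the charged battery pack from the charger to the bench balance

TASK

Press the charger's red catch so that the blue battery pack pops loose, slide the pack off the charger, and slide it into the battery rail of the bench balance until the catch there clicks shut behind it. Push it home gently, without ramming it hard into the rubber bumper, and leave everything else on the counter where it stands.

Things in the scene. Friction and masses are not known exactly. Their poses are not given: they have to be found in the camera images.
- pack: battery pack, about 220 g (0.8 to 1.3 times): grey foot plate 84 long (x) x 52 wide x 8 thick, blue grip block 44 long x 34 wide on it, top 54 above the underside. Origin: underside, below the block's middle; the plate reaches x = -26 to +58. On the plate at x = 46 to 57 a ridge 22 wide, 7 high, ramped on its +x side; a catch drops in on its -x side. +x leads into a rail, +z up
- charger: black charger fixed to the counter, with a rail. Origin: on the counter, below the pack's origin when the pack is latched (within 1); +x points into the rail, +z up. Floor plate 84 wide, x = -100 to +85, top 12 above the counter. Two posts 34 high above the counter flank the catch's pivot at x = 88, y = +-23
- mouth_a (a point): start of the charger's lips: rail floor, middle, at the charger's x = 0. From here to x = +46 side walls 55.4 apart carry lips over the foot plate (46.4 between them, 1.5 headroom, top 27 above the counter: fingers stay above). From x = -17 to 0 flared guides, no lips. x = -100 to -17: bare landing. The pack lifts free once slid 60 back; drawn over 75 it overhangs the landing
- pad_a (a point): middle of the top of the charger's catch pad: red, 34 (x) x 40 (y), 36 above the counter, 130 ahead (+x) of the charger's origin, open above. Pressed 8 to 12 down (3 to 8 N; it bottoms at about 14) it lifts the tooth off the ridge; the sprung brass plunger then pushes the pack back (-x) by 13 to 30 and the pad may be let go
- catch_a (a joint): rocking catch of the charger, rad: 0 at rest (tooth down), grows as the pad is pressed, tooth clear of the ridge above about 0.17, stop at 0.34
- balance: white bench balance fixed to the counter, battery rail in front of its housing. Origin: on the counter, in the rail, below the latched pack's origin if the latch unit stood at its middle setting; +x points into the rail, +z up. The latch unit (catch, plunger, bumper) stands up to 18 either way along the rail, so the latched place is at x = -19 to +18: feel for it. Housing from x = 172, 75 high
- mouth_b (a point): start of the balance rail's lips: rail floor, middle, at the balance's x = 0. Floor plate, guides, walls and lips as on the charger: landing x = -100 to -17, flared guides -17 to 0, walls and lips 0 to 46, floor 12 and lip tops 27 above the counter. The foot plate has 1.7 play to each side; a pack set on the landing with its origin 66 to 72 before this point is clear of the lips
- catch_b (a joint): rocking catch of the balance's rail, rad: 0 at rest, lifted to about 0.14 while the ridge passes beneath over the last 17 of travel, drops to 0 with a click when the ridge is past
- plunger_b (a joint): sprung brass plunger at the rail's end, m: 0 out, pushed in by the pack's leading edge over the last 14 of travel against 2.3 to 4 N; about 0.013 with the pack latched and let go
- bumper_b (a joint): rubber bumper behind the plunger, m: 0 free. The foot plate meets it about 2 past the click; it then resists with 7 N per mm. Above 0.002 (14 N) it counts as rammed. Held by its block, the pack takes a push of 5 to 12 N up to the click (pushed low from behind, less), so a push that then climbs past 13 N is the bumper: stop there
- amber_bottle: bystander: amber bottle, 44 across, 85 high; origin under its middle
- white_jar: bystander: white jar, 60 across, 70 high; origin under its middle
- calculator: bystander: black calculator 75 x 50 x 10; origin under its middle
- weight: bystander: brass weight, 34 across, 46 high; origin under its middle
- mortar: bystander: white bowl, 100 across, 60 high; origin under its middle
- spatula: bystander: spatula 170 long, lying; origin under its middle
- spare_box: bystander: cardboard box 60 x 90 x 35; origin under its middle

How it is judged:
By the outcome, as a careful person would: the job done as asked, in the order asked, and still so for the second after the job is handed in, with the robot touching nothing.
It also fails if it takes over 62 s, if anything falls off the work surface, if the arm or the gripper's body presses on something with over 40 N, if the wrist force passes 120 N, or if a joint passes its speed limit or range.

ROBOT

A 6-joint arm with a two-finger parallel gripper is mounted at the origin on the work surface. World frame = base frame: x ahead of the robot, y to its left, z up, the work surface at z = 0. Lengths are in m, angles in rad, forces in N, time in s.
With the tool pointing down it reaches from about 0.3 to 0.875 m from the base axis. Payload 6.4 kg.
Tool frame: the origin (TCP) lies midway between the tips of the shut fingers; the grasp point (between the pads) lies 19 mm behind it; z points along the fingers, y is the direction in which the jaws open and shut (so a half turn about z gives the same grasp; the last joint's range is limited). The gripper opens to 85 mm and grips with 20 to 120 N. Pads are 22 mm wide; open, the fingers measure 114 mm over their backs; the gripper's body (76 mm by 85 mm) begins 54 mm behind the grasp point. The pads swing forward as they close: fully open they stand 13 mm farther back than shut.
Start: joints at [1.082, 0.181, 1.607, -0, 1.354, -0.206], TCP at [0.16, 0.552, 0.231] pointing down, gripper open.
Joint ranges: [-2.99, 2.99], [-0.89, 2.07], [0.3, 2.58], [-1.14, 4.28], [0, 2.63], [-3.12, 3.12]. Speed limits (rad/s): [2.57, 2.57, 3.01, 3.14, 3.14, 3.14].

INTERFACE

Orientations are given as a unit quaternion [w, x, y, z].
In Python, from bench import ctrl gives the robot as it stands. The module is installed in compiled form; this text tells all that it offers.
- The arm moves only by the tool arm_command, never from a script. Its argument "plan" is one flat list of numbers, 4 for each row, row after row: the shift along the tool's x, y, z in mm, then the turn about the tool's z in rad. A call has 1 to 20 rows; each row shifts and turns the commanded pose from where the row before left it, along the tool's axes as they then stand; what a row does not reach is not made up. A row lasts 1/10 s, in which the tool goes at most 50 mm and 8.59 degrees, less where a joint would pass 70% of its speed; a pose out of reach is approached as far as the arm can. A call is refused whole if a number of a shift passes 50 or a number of a turn 0.15, either way. A call with a gripper value outside its range is refused whole. "grip" is the opening, from 0 (shut) to 1 (fully open), set as the call begins (left out, the last holds). The fingers move at their own pace and stop on an object; the grip force is fixed at half the most. Time passes only in rows, so rows that do not move let the fingers close. It gives the time, the measured TCP pose, the force and the opening at its end, in the units of the state.
- ctrl.get_obs(): the state, without advancing time (a new reading comes with each control period).
- ctrl.camera(name): name is "scene" or "top" or "wrist"; returns a dict with "color" (384x512x3 uint8, red, green, blue), "camera_matrix" (3x3 intrinsics, pixels), "eye" and "attitude" of the camera in the world; the wrist camera has in their place "T_tool_cam" (4x4, takes a point from camera to tool coordinates, whose origin is the TCP and whose axes are the flange's). Camera axes: x right, y up, looking along -z (the intrinsics and any distortion apply to the point x, -y, -z); pixel columns grow to the right and rows downward; lengths in m; the calibration is good to about 2 mm. A picture is of the moment at which its call begins: read the wrist's pose just before it. There is no depth.
- ctrl.hand_in(): hands the job in, once; it reports no verdict.
The state is a dict: "time_s": time; "q": joint angles; "dq": joint speeds; "joint_efforts": joint torques, N m; "eef_pos": TCP position; "eef_rot": TCP orientation; "wrist_force": force on the tool from outside, world axes, zero at the start; "torque": the same for the moment, N m; "opening": opening from 0.0 (shut) to 1.0 (fully open).
Only numpy, scipy, OpenCV 4.12 (cv2) and the standard library are available. Lean on these libraries where they do the work, as an engineer would, in place of code of your own. Each camera call takes 0.05 s, during which the arm holds its last target. There are 200 camera calls.

## Working session

There is one attempt and no reset: what is moved stays moved. The work goes in short steps, Python scripts to look and compute and a tool call to move; the robot and the scene stay as the last step left them, time stands still between calls to the robot, and variables do not carry over. Pictures are saved under pics/ and viewed, about 8 in all and at most 12, crops included, and the job is handed in when it is done.

Besides the shell and the picture viewer there is one more tool, called after "Call:" as name(argument=value, ...) on one line, values as JSON. arm_command: Moves the arm, as the interface text tells. Its arguments: {"type":"object","properties":{"plan":{"type":"array","items":{"type":"number"}},"grip":{"type":"number"}},"required":["plan"]}

```bash
mkdir -p pics; cat > h.py <<'E'
import numpy as np, cv2
from bench import ctrl
from scipy.spatial.transform import Rotation as R
def snap(name,fn):
    o=ctrl.get_obs(); c=ctrl.camera(name); cv2.imwrite('pics/'+fn,c['color'][:,:,::-1]); return o,c
def quat(q): return R.from_quat([q[1],q[2],q[3],q[0]])
E
python3 - <<'E'
from h import *
import pickle
for n in ['scene','top']:
    o,c=snap(n,n+'0.png'); print(n,c['camera_matrix'],c['eye'],c['attitude'],[k for k in c])
    pickle.dump(c,open(n+'.pkl','wb'))
print(o)
a=cv2.imread('pics/scene0.png');b=cv2.imread('pics/top0.png')
E
```

```text
scene [[399.99363381   0.         257.23364164]
 [  0.         399.99363381 194.55193898]
 [  0.           0.           1.        ]] [ 1.38435937 -0.45269288  0.69802523] [0.74183787 0.41554571 0.24556147 0.46550821] ['color', 'camera_matrix', 'eye', 'attitude']
top [[369.76872247   0.         254.1890637 ]
 [  0.         369.76872247 189.42642724]
 [  0.           0.           1.        ]] [ 0.4323024  -0.02259036  1.37657781] [-0.6975951  -0.02135617  0.01945853  0.71590946] ['color', 'camera_matrix', 'eye', 'attitude']
{'time_s': 0.05, 'q': array([ 1.08172834e+00,  1.81543733e-01,  1.60798481e+00, -3.89608127e-05,
        1.35376605e+00, -2.06321688e-01]), 'dq': array([-0.0006114 , -0.00099223, -0.00110512,  0.00158066, -0.00167996,
       -0.00106153]), 'joint_efforts': array([ 5.64624861e-04, -4.46256030e+01, -3.52577198e+01, -2.82710489e-04,
        4.27678358e-03,  1.14997411e-05]), 'eef_pos': array([0.16017274, 0.5516856 , 0.23039383]), 'eef_rot': array([-2.72070429e-04,  1.40898476e-01,  9.90023684e-01, -8.06528786e-04]), 'wrist_force': array([0.57262819, 0.43947725, 0.30778425]), 'torque': array([-0.01851696, -0.01756598, -0.02469895]), 'opening': 1.00340438322314}
```

View pics/top0.png

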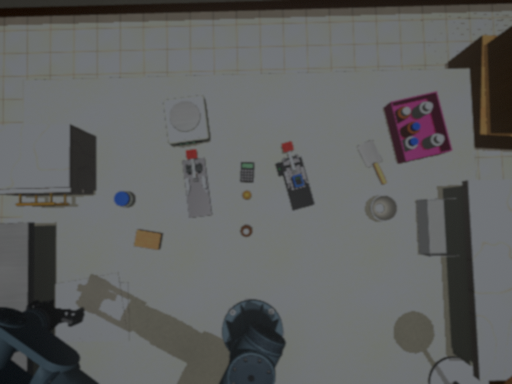

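View pics/scene0.png

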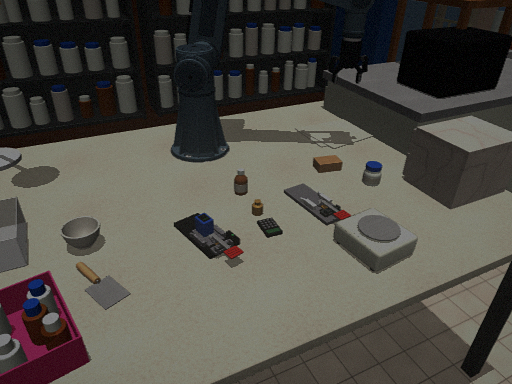

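The top view shows the charger with the blue pack at about (296,182) and its red pad at (288,147). The balance rail is at about (198,185) with its red pad at (192,154). Next I'll enlarge the top view.

```bash
python3 - <<'E'
from h import *
b=cv2.imread('pics/top0.png')[130:225,170:325]
b=cv2.resize(b,None,fx=5,fy=5,interpolation=cv2.INTER_CUBIC)
b=np.clip(b.astype(float)*1.7,0,255).astype('uint8')
cv2.imwrite('pics/topz.png',b)
E
```

```text
(no output)
```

View pics/topz.png

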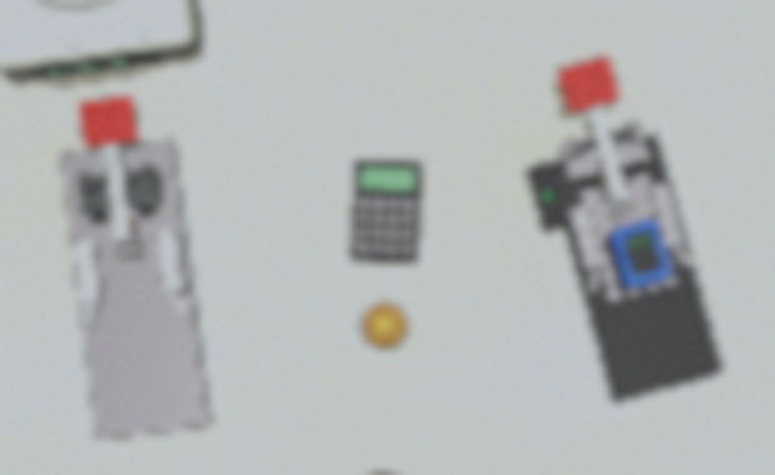

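```bash
cat >> h.py <<'E'
def ray(c,u,v,z,eye=None,A=None):
    K=c['camera_matrix']; A=quat(c['attitude']).as_matrix() if A is None else A; e=np.array(c['eye']) if eye is None else eye
    d=A@np.array([(u-K[0,2])/K[0,0],-(v-K[1,2])/K[1,1],-1]); return e+d*(z-e[2])/d[2]
E
python3 - <<'E'
from h import *
import pickle
c=pickle.load(open('top.pkl','rb'))
f=lambda x,y,z: ray(c,170+(x+.5)/5-.5,130+(y+.5)/5-.5,z)
for n,bl,br,pad in [('chg',(615,400),(720,370),None),('bal',(97,436),(213,425),None)]:
    img=cv2.imread('pics/top0.png').astype(int); m=(img[:,:,2]>120)&(img[:,:,1]<70)&(img[:,:,0]<70)
    lo,hi=(270,310) if n=='chg' else (180,205)
    ys,xs=np.nonzero(m); k=(xs>lo)&(xs<hi)&(ys>138)&(ys<162); u,v=xs[k].mean(),ys[k].mean()
    P=ray(c,u,v,.036); L=f(*bl,.012);Rr=f(*br,.012);B=(L+Rr)/2
    d=(P-B)[:2]; w=(L-Rr)[:2]
    print(n,'pad px',u,v,k.sum(),'pad',P,'back',B,'len(230)',np.hypot(*d),'yaw',np.arctan2(d[1],d[0]),'w(84)',np.hypot(*w),'yaw',np.arctan2(-w[0],w[1]),'origin',B[:2]+d*100/230)
img=cv2.imread('pics/top0.png').astype(int); m=(img[:,:,0]>img[:,:,2]+50); ys,xs=np.nonzero(m);k=(xs>285)&(xs<310)&(ys>165)&(ys<195)
print('blue',xs[k].mean(),ys[k].mean(),k.sum(),ray(c,xs[k].mean(),ys[k].mean(),.066-.002))
o,w=snap('wrist','w0.png'); print(w['T_tool_cam'],w['camera_matrix'])
E
```

```text
chg pad px nan nan 0 pad [nan nan nan] back [ 0.44315417 -0.19849938  0.012     ] len(230) nan yaw nan w(84) 0.08060258287730152 yaw 0.25172769713870036 origin [nan nan]
bal pad px nan nan 0 pad [nan nan nan] back [0.41943922 0.17986945 0.012     ] len(230) nan yaw nan w(84) 0.08580856850464551 yaw 0.06857587016559939 origin [nan nan]
blue 296.44444444444446 181.22222222222223 27 [ 0.53352478 -0.1711309   0.064     ]
[[-3.20900506e-04  9.63603322e-01  2.67335995e-01  6.76564607e-02]
 [ 9.99999735e-01  1.34378833e-04  7.15999844e-04 -5.77328017e-04]
 [ 6.54015530e-04  2.67336154e-01 -9.63603110e-01 -1.43223488e-01]
 [ 0.00000000e+00  0.00000000e+00  0.00000000e+00  1.00000000e+00]] [[292.65025327   0.         250.90641023]
 [  0.         292.65025327 191.05947963]
 [  0.           0.           1.        ]]<stdin>:8: RuntimeWarning: Mean of empty slice.
  ret = ret.dtype.type(ret / rcount)
```

```bash
cat >> h.py <<'E'
def delta(p,yaw):
    "remaining turn (tool z) and shift in tool axes AFTER the turn (mm) to TCP p, tool-x yaw"
    o=ctrl.get_obs(); M=quat(o['eef_rot']).as_matrix(); y0=np.arctan2(M[1,0],M[0,0])
    t=-((yaw-y0+np.pi)%(2*np.pi)-np.pi); d=np.array(p)-o['eef_pos']
    x=np.array([np.cos(yaw),np.sin(yaw),0]); y=np.array([np.sin(yaw),-np.cos(yaw),0])
    print('pos',o['eef_pos'].round(4),'yaw',y0.round(4),'tilt',M[:2,2].round(4),'turn',round(t,4),'shift mm',(1000*np.array([d@x,d@y,-d[2]])).round(1),'F',o['wrist_force'].round(2),'open',round(o['opening'],3),'t',o['time_s'])
E
python3 - <<'E'
from h import *
import pickle
c=pickle.load(open('top.pkl','rb'))
f=lambda x,y,z: ray(c,170+(x+.5)/5-.5,130+(y+.5)/5-.5,z)
for n,bl,br,pad in [('chg',(615,400),(720,370),(590,83)),('bal',(97,436),(213,425),(109,121))]:
    P=f(*pad,.036); B=(f(*bl,.012)+f(*br,.012))/2; d=(P-B)[:2]
    print(n,P,B,'len',np.hypot(*d),'yaw',np.arctan2(d[1],d[0]),'origin',B[:2]+d*100/230)
delta([.50,.19,.25],np.pi+.08)
E
```

```text
chg [ 0.66484809 -0.14615512  0.036     ] [ 0.44315417 -0.19849938  0.012     ] len 0.22778963348184667 yaw 0.23186407193473735 origin [ 0.53954283 -0.175741  ]
bal [0.64613736 0.20599571 0.036     ] [0.41943922 0.17986945 0.012     ] len 0.22819865875130083 yaw 0.11474069185463903 origin [0.51800363 0.19122869]
pos [0.1602 0.5518 0.2306] yaw 2.8588 tilt [-0.0006 -0.0012] turn -0.3628 shift mm [-309.8 -387.8  -19.4] F [ 0.32  1.1  -0.35] open 1.002 t 0.15
```

Call:
arm_command(plan=[0,0,-6,-0.12,0,0,-6,-0.12,0,0,-6,-0.12,-31,-38,0,0,-31,-38,0,0,-31,-38,0,0,-31,-38,0,0,-31,-38,0,0,-31,-38,0,0,-31,-38,0,0,-31,-38,0,0,-31,-38,0,0,-31,-38,0,0,0,0,0,0,0,0,0,0], grip=0)

```text
time_s: 1.65
eef_pos: [0.4991, 0.1962, 0.2487]
eef_rot: [-0.001, -0.037, 0.999, 0.0]
wrist_force: [-1.7, -0.2, -0.2]
opening: 0.002
```

```bash
python3 - <<'E'
from h import *
import pickle
o,c=snap('wrist','w1.png'); pickle.dump((o,c),open('w1.pkl','wb'))
im=cv2.imread('pics/w1.png'); im=np.clip(cv2.resize(im,(784,588),interpolation=cv2.INTER_CUBIC)*1.4,0,255).astype('uint8'); cv2.imwrite('pics/w1z.png',im)
delta([.52,-.17,.25],np.pi+.24)
E
```

```text
pos [0.4984 0.1972 0.2488] yaw -3.0653 tilt [-0.0014  0.0002] turn -0.1637 shift mm [  66.3 -361.8   -1.2] F [ 0.59  0.88 -0.8 ] open 0.001 t 1.7
```

View pics/w1z.png

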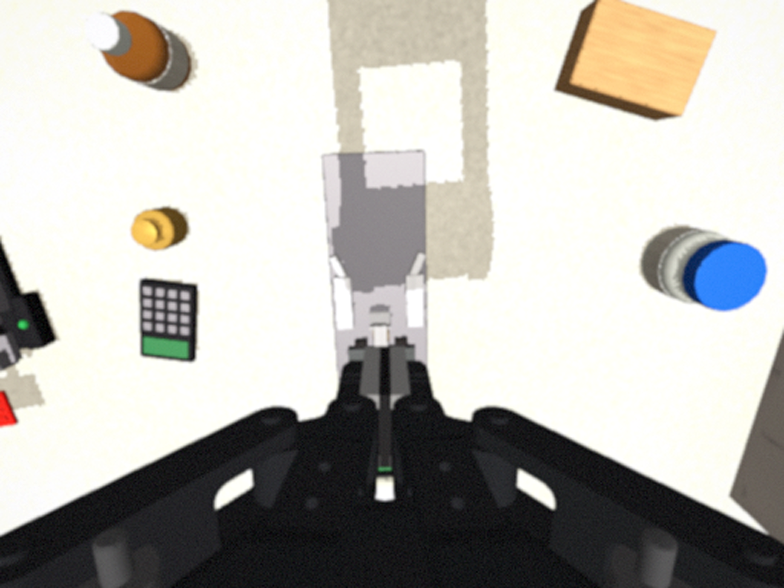

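The wrist view (784x588 scale) shows the balance rail. The landing's rear corners are at (323,155) and (424,151), and the lips begin at row ~277, with inner edges at columns ~352 and ~408.

```bash
cat >> h.py <<'E'
def wpose(o,c):
    T=np.eye(4);T[:3,:3]=quat(o['eef_rot']).as_matrix();T[:3,3]=o['eef_pos'];T=T@np.array(c['T_tool_cam']);return T
def wray(o,c,u,v,z,s=784/512):
    T=wpose(o,c);return ray(c,(u+.5)/s-.5,(v+.5)/s-.5,z,T[:3,3],T[:3,:3])
E
python3 - <<'E'
from h import *
import pickle
o,c=pickle.load(open('w1.pkl','rb'))
g=lambda u,v,z=.012: wray(o,c,u,v,z)[:2]
a,b=g(323,155),g(424,151); B=(a+b)/2; w=b-a
print('rear',a,b,'w',np.hypot(*w),'yaw',np.arctan2(-w[0],w[1]),'mid',B)
for p in [(332,290),(336,360),(425.5,260),(427,360)]: print('side',p,g(*p))
l,r=g(351,277,.027),g(408,277,.027); print('lip',l,r,np.hypot(*(r-l)),(l+r)/2, 'dist rear',np.hypot(*((l+r)/2-B)))
d=(l+r)/2-B; print('yaw by axis',np.arctan2(d[1],d[0]))
# gray edges subpixel: rows crossing the landing
im=cv2.imread('pics/w1.png').astype(float).mean(2)
for row in (112,130,150): print(row,[(i,round(v)) for i,v in enumerate(np.diff(im[row,200:300]),200) if abs(v)>18])
for col in (218,250,270): print(col,[(i,round(v)) for i,v in enumerate(np.diff(im[85:215,col]),85) if abs(v)>18])
E
```

```text
rear [0.42421388 0.13991075] [0.41507308 0.2212952 ] w 0.08189617552685903 yaw 0.11184755108133292 mid [0.41964348 0.18060298]
side (332, 290) [0.53700086 0.15206189]
side (336, 360) [0.60322173 0.15858115]
side (425.5, 260) [0.50424601 0.23131734]
side (427, 360) [0.59701951 0.24185842]
lip [0.52040186 0.16896073] [0.51686496 0.21653145] 0.047702027375117126 [0.51863341 0.19274609] dist rear 0.0997319507872495
yaw by axis 0.1220603674094988
112 [(209, -20), (220, -23), (221, -26), (237, 31), (277, 20)]
130 [(211, -27), (221, -24), (222, -26), (277, 21)]
150 [(212, -18), (215, -21), (216, -28), (277, 23)]
218 [(98, -19), (99, -24), (147, -20), (148, -27), (166, 28), (167, 33), (180, 19), (181, 23)]
250 [(97, -20), (98, -24), (120, -19), (121, -27), (186, 24), (198, -23), (203, 19), (210, -24), (212, 37)]
270 [(97, -19), (119, -26), (213, -20)]
```

Call:
arm_command(plan=[8,-45,0,-0.08,8,-45,0,-0.08,8,-45,0,0,8,-45,0,0,8,-45,0,0,8,-45,0,0,8,-45,0,0,8,-45,0,0,0,0,0,0,0,0,0,0])

```text
time_s: 2.7
eef_pos: [0.51, -0.1668, 0.249]
eef_rot: [-0.0, -0.118, 0.993, 0.001]
wrist_force: [-0.1, 0.5, 0.2]
opening: -0.002
```

```bash
python3 - <<'E'
from h import *
import pickle
o,c=snap('wrist','w2.png'); pickle.dump((o,c),open('w2.pkl','wb'))
im=cv2.imread('pics/w2.png'); im=np.clip(cv2.resize(im,(784,588),interpolation=cv2.INTER_CUBIC)*1.4,0,255).astype('uint8'); cv2.imwrite('pics/w2z.png',im)
delta([.665,-.146,.10],np.pi+.24)
E
```

```text
pos [ 0.5101 -0.1659  0.249 ] yaw -2.9032 tilt [-0.0005  0.001 ] turn -0.0016 shift mm [-155.2  -17.4  149. ] F [-0.88 -0.18 -1.1 ] open 0.004 t 2.75
```

View pics/w2z.png

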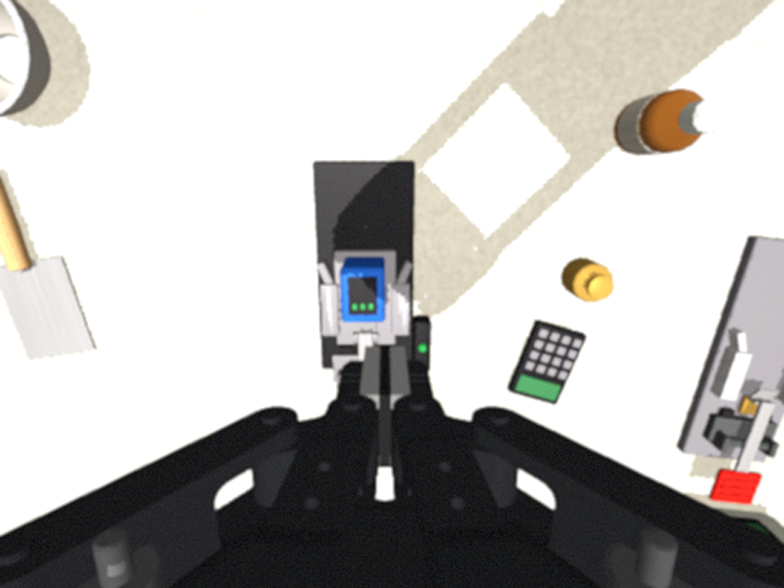

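The wrist view shows the charger. Its rear corners are at (314,163) and (413,162), and the pack's blue top spans about (342–384, 267–321). The pad is hidden under the gripper. The balance pad appears at (737,487).

```bash
python3 - <<'E'
from h import *
import pickle
o,c=pickle.load(open('w2.pkl','rb'))
g=lambda u,v,z=.012: wray(o,c,u,v,z)[:2]
a,b=g(314,163),g(413.5,162); B=(a+b)/2; w=b-a
print('rear',a,b,'w',np.hypot(*w),'yaw',np.arctan2(-w[0],w[1]),'mid',B)
for p in [(314,163),(322,367),(413.5,162),(414.5,245)]: print('side',p,g(*p))
tl,tr,bl,br=[g(*p,.066) for p in [(342,269),(385,268),(342,321),(384,321)]]
C=(tl+tr+bl+br)/4; print('block',C,'w34',np.hypot(*(tr-tl)),np.hypot(*(br-bl)),'l44',np.hypot(*(bl-tl)),np.hypot(*(br-tr)))
d=C-B; print('axis yaw',np.arctan2(d[1],d[0]),np.hypot(*d))
for y in (.23,.24,.25): 
  e=np.array([np.cos(y),np.sin(y)]); print(y,'pad from block',C+.13*e,'from rear',B+.23*e)
p=g(737,487,.036); e=np.array([np.cos(.114),np.sin(.114)]); q=p-np.array([.519,.1925]); print('bal pad',p,'along',q@e,'lat',-q[0]*e[1]+q[1]*e[0])
E
```

```text
rear [ 0.45316797 -0.240112  ] [ 0.43339982 -0.16146705] w 0.0810913633995035 yaw 0.2462576506485106 mid [ 0.4432839  -0.20078952]
side (314, 163) [ 0.45316797 -0.240112  ]
side (322, 367) [ 0.62897619 -0.19792574]
side (413.5, 162) [ 0.43339982 -0.16146705]
side (414.5, 245) [ 0.49916897 -0.14351811]
block [ 0.53747879 -0.17723206] w34 0.03201944199623049 0.032287654261746276 l44 0.04088840652966547 0.041644077272959296
axis yaw 0.24506603282561537 0.09709599956068857
0.23 pad from block [ 0.66405542 -0.14759498] from rear [ 0.66722717 -0.14835469]
0.24 pad from block [ 0.66375273 -0.14633071] from rear [ 0.66669163 -0.14611792]
0.25 pad from block [ 0.66343741 -0.14506954] from rear [ 0.66613375 -0.14388661]
bal pad [0.64614966 0.20544492] along 0.1277968614265251 lat -0.001602791256367567
```

Call:
arm_command(plan=[-39,-4.4,0,0,-39,-4.4,0,0,-39,-4.4,0,0,-38.5,-4.4,25,0,0,0,42,0,0,0,42,0,0,0,42,0,0,0,40,0,0,0,0,0,0,0,0,0], grip=0)

```text
time_s: 3.75
eef_pos: [0.6654, -0.146, 0.0585]
eef_rot: [-0.001, -0.12, 0.993, 0.0]
wrist_force: [0.5, 0.5, 1.3]
opening: -0.003
```

```bash
python3 - <<'E'
from h import *
delta([.665,-.146,.036],np.pi+.242)
E
```

```text
pos [ 0.6654 -0.146   0.0585] yaw -2.902 tilt [-0.0014  0.0008] turn -0.0024 shift mm [ 0.4  0.1 22.5] F [0.49 0.54 1.34] open -0.003 t 3.75
```

Call:
arm_command(plan=[0,0,10,0,0,0,10,0,0,0,4,0,0,0,4,0,0,0,3,0,0,0,2,0,0,0,0,0,0,0,0,0,0,0,0,0])

```text
time_s: 4.65
eef_pos: [0.666, -0.1486, 0.0258]
eef_rot: [0.001, -0.118, 0.993, -0.0]
wrist_force: [4.4, 0.4, 3.8]
opening: 0.001
```

```bash
cat > blue.py <<'E'
from h import *
import pickle
def bl(img,b):
    img=img.astype(int); m=(img[:,:,2]>img[:,:,0]+35); ys,xs=np.nonzero(m); k=(xs>b[0])&(xs<b[1])&(ys>b[2])&(ys<b[3]); return xs[k].mean().round(2),ys[k].mean().round(2),k.sum()
for n,b in (('scene',(180,230,200,245)),('top',(280,315,160,205))):
    print(n,bl(pickle.load(open(n+'.pkl','rb'))['color'],b),bl(ctrl.camera(n)['color'],b))
E
python3 blue.py
```

```text
scene (np.float64(203.32), np.float64(218.63), np.int64(63)) (np.float64(199.94), np.float64(216.22), np.int64(64))
top (np.float64(297.54), np.float64(180.15), np.int64(74)) (np.float64(302.45), np.float64(187.24), np.int64(29))
```

Call:
arm_command(plan=[0,0,-15,0,0,0,-40,0,0,0,-40,0,0,0,-40,0,0,0,-40,0,43,1.5,0,0,43,1.5,0,0,43,1.5,0,0,0,0,0,0,0,0,0,0], grip=1)

```text
time_s: 5.75
eef_pos: [0.5376, -0.1742, 0.2004]
eef_rot: [-0.001, -0.118, 0.993, 0.0]
wrist_force: [0.4, -0.2, 0.6]
opening: 1.001
```

```bash
python3 - <<'E'
from h import *
import pickle
o,c=snap('wrist','w3.png'); pickle.dump((o,c),open('w3.pkl','wb'))
im=cv2.imread('pics/w3.png'); im=np.clip(cv2.resize(im,(784,588),interpolation=cv2.INTER_CUBIC)*1.4,0,255).astype('uint8'); cv2.imwrite('pics/w3z.png',im)
delta([.5196,-.1818,.06],np.pi+.242)
E
```

```text
pos [ 0.5388 -0.1744  0.2007] yaw -2.905 tilt [-0.0003 -0.    ] turn -0.0055 shift mm [ 20.4  -2.6 140.7] F [ 0.76 -0.1  -0.56] open 1.003 t 5.8
```

View pics/w3z.png

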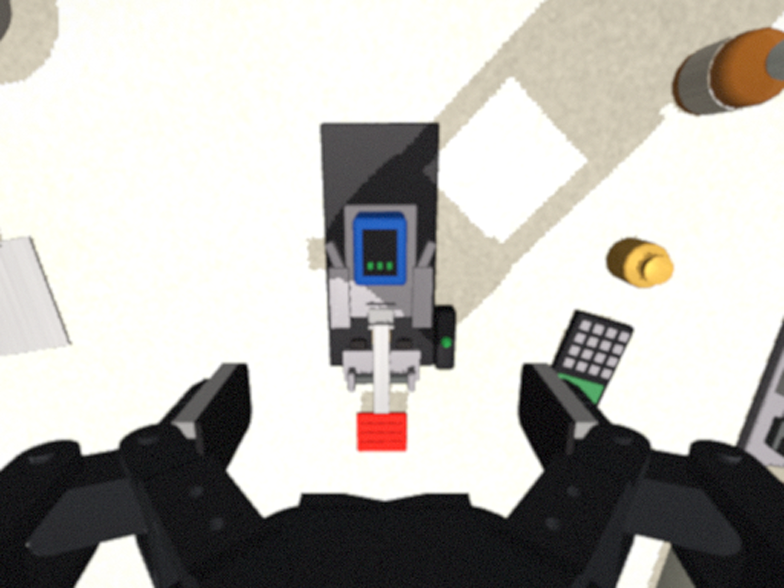

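The pack has popped back. The block's top face spans about (354–407, 219–285), the charger's rear corners are at (320,124) and (438,124), and the pad is at (382,432).

```bash
python3 - <<'E'
from h import *
import pickle
o,c=pickle.load(open('w3.pkl','rb'))
g=lambda u,v,z=.012: wray(o,c,u,v,z)[:2]
a,b=g(320,124),g(438.5,124);B=(a+b)/2;w=b-a
P=g(382,432,.036); d=P-B
print('rear',B,np.hypot(*w),'pad',P,'len',np.hypot(*d),'yaw',np.arctan2(d[1],d[0]),np.arctan2(-w[0],w[1]))
tl,tr,bl,br=[g(*p,.066) for p in [(354.5,219),(406,219),(354.5,284.5),(406,284.5)]]
C=(tl+tr+bl+br)/4; print('block',C,np.hypot(*(tr-tl)),np.hypot(*(tl-bl)))
y=.242;e=np.array([np.cos(y),np.sin(y)]);O=B+d*100/230
q=C-np.array(O);print('origin',O,'slid',q@e,'lat',q@[-e[1],e[0]])
delta([*C,.045],np.pi+y)
E
```

```text
rear [ 0.44310172 -0.20120962] 0.0824220614917289 pad [ 0.66403325 -0.14644556] len 0.22761775155633274 yaw 0.2429804857273359 0.2354807232797602
block [ 0.52127116 -0.18144296] 0.031663744256155785 0.041564856403304366
origin [ 0.53915891 -0.17739916] slid -0.018335585712182415 lat 0.0003607382603182455
pos [ 0.5388 -0.1744  0.2007] yaw -2.905 tilt [-0.0003 -0.    ] turn -0.0055 shift mm [ 18.7  -2.7 155.7] F [ 0.76 -0.1  -0.56] open 1.003 t 5.8
```

Call:
arm_command(plan=[9.4,-1.4,40,0,9.3,-1.3,40,0,0,0,40,0,0,0,30,0,0,0,15,0,0,0,0,0,0,0,0,0])

```text
time_s: 6.5
eef_pos: [0.5228, -0.1816, 0.0362]
eef_rot: [0.0, -0.119, 0.993, -0.0]
wrist_force: [-0.1, 0.4, 0.5]
opening: 1.0
```

Call:
arm_command(plan=[0,0,0,0,0,0,0,0,0,0,0,0,0,0,0,0,0,0,0,0,0,0,0,0,0,0,0,0,0,0,0,0], grip=0)

```text
time_s: 7.3
eef_pos: [0.5222, -0.1816, 0.0364]
eef_rot: [0.001, -0.118, 0.993, -0.001]
wrist_force: [-0.5, 0.6, 7.0]
opening: 0.396
```

```bash
python3 - <<'E'
from h import *
delta([.5391-.066*np.cos(.242),-.1774-.066*np.sin(.242),.035],np.pi+.242)
E
```

```text
pos [ 0.5222 -0.1816  0.0364] yaw -2.9044 tilt [ 0.0015 -0.0009] turn -0.0048 shift mm [48.6  0.1  1.4] F [-0.49  0.6   7.04] open 0.396 t 7.3
```

Call:
arm_command(plan=[5,0,-0.5,0,10,0,0,0,10,0,0,0,10,0,0,0,10,0,0,0,6,0,0,0,0,0,0,0,0,0,-2,0,0,0,-3,0,0,0,-5,0,0,0,0,0,0,0,0,0])

```text
time_s: 8.5
eef_pos: [0.4719, -0.1931, 0.0458]
eef_rot: [0.0, -0.118, 0.993, -0.0]
wrist_force: [1.1, -0.2, -2.0]
opening: 0.387
```

Call:
arm_command(plan=[0,0,-20,0,0,0,-35,0,0,0,-35,0,0,0,0,0,0,0,0,0])

```text
time_s: 9.0
eef_pos: [0.4722, -0.1933, 0.1361]
eef_rot: [0.0, -0.118, 0.993, -0.0]
wrist_force: [-1.1, 0.2, -3.3]
opening: 0.386
```

```bash
python3 - <<'E'
from h import *
delta([.4514,.1848,.135],np.pi+.114)
E
```

```text
pos [ 0.4722 -0.1933  0.1361] yaw -2.9042 tilt [ 0.0011 -0.0008] turn 0.1234 shift mm [-22.3 378.    1.1] F [-1.12  0.24 -3.29] open 0.386 t 9.0
```

Call:
arm_command(plan=[0,0,0,0.062,0,0,0,0.061,-2.2,20,0,0,-2.2,38,0,0,-2.2,38,0,0,-2.2,38,0,0,-2.2,38,0,0,-2.2,38,0,0,-2.2,38,0,0,-2.2,38,0,0,-2.2,38,0,0,-2.2,34,0,0,-0.3,20,0,0,0,0,0,0,0,0,0,0])

```text
time_s: 10.5
eef_pos: [0.4497, 0.1847, 0.134]
eef_rot: [-0.002, -0.058, 0.998, -0.0]
wrist_force: [0.3, 1.2, -3.2]
opening: 0.388
```

```bash
python3 - <<'E'
from h import *
import pickle
o,c=snap('wrist','w4.png'); pickle.dump((o,c),open('w4.pkl','wb'))
im=cv2.imread('pics/w4.png'); im=np.clip(cv2.resize(im,(784,588),interpolation=cv2.INTER_CUBIC)*1.4,0,255).astype('uint8'); cv2.imwrite('pics/w4z.png',im)
delta([.4514,.1848,.065],np.pi+.114)
E
```

```text
pos [0.4501 0.1843 0.1344] yaw -3.0271 tilt [-0.0026 -0.0008] turn 0.0004 shift mm [-1.4  0.4 69.4] F [-0.3  -0.28 -2.53] open 0.39 t 10.55
```

View pics/w4z.png

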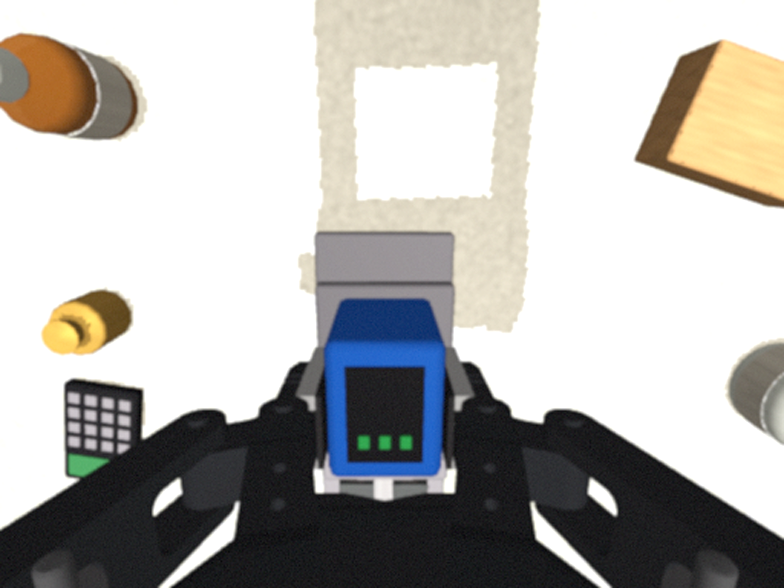

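The pack is held square. The landing's rear corners are at (316,234) and (454,233), and the pack plate's rear corners are at (317,284) and (453,284).

```bash
python3 - <<'E'
from h import *
import pickle
o,c=pickle.load(open('w4.pkl','rb'))
g=lambda u,v,z=.012: wray(o,c,u,v,z)[:2]
a,b=g(315.5,233.5),g(454,233);B=(a+b)/2;w=b-a
zp=o['eef_pos'][2]-.0244+.008
p,q=g(317,284,zp),g(453.5,284,zp)
print('rear',a,b,B,np.hypot(*w),np.arctan2(-w[0],w[1]))
print('plate',p,q,(p+q)/2,np.hypot(*(q-p)),np.arctan2(-(q-p)[0],(q-p)[1]))
tl,tr,bl,br=[g(*s,zp+.046) for s in [(331,343),(440,343),(328,473),(443,473)]];C=(tl+tr+bl+br)/4
print('block',C,np.hypot(*(tr-tl)),np.hypot(*(br-bl)),np.hypot(*(tl-bl)),'tcp',o['eef_pos'])
for y in (.11,.114,.118):
  e=np.array([np.cos(y),np.sin(y)]);n=np.array([-e[1],e[0]])
  D=(p+q)/2-B; M=np.array([.519,.1925])
  print(y,'plate rear vs landing rear along',D@e,'lat',D@n,'; TCP lat rel rear',(o['eef_pos'][:2]-B)@n,'mouth1 lat rel rear',(M-B)@n,(M-B)@e)
E
```

```text
rear [0.42345459 0.13975454] [0.41369989 0.2212495 ] [0.41857724 0.18050202] 0.0820766953631637 0.11913026977101512
plate [0.42577149 0.15634132] [0.41997612 0.20621515] [0.4228738  0.18127824] 0.050209415336212204 0.11568170277703554
block [0.44818893 0.1842829 ] 0.02961690106846057 0.034031914096118526 0.041210372048907686 tcp [0.44968963 0.18474165 0.13401375]
0.11 plate rear vs landing rear along 0.004355806079635481 lat 0.00029985959346404926 ; TCP lat rel rear 0.0007985388316963819 mouth1 lat rel rear 0.0009012269973112051 0.10113293143583538
0.114 plate rear vs landing rear along 0.004356970668408662 lat 0.0002824340167338525 ; TCP lat rel rear 0.0006729736959224105 mouth1 lat rel rear 0.0004966891405119032 0.1011357272718388
0.118 plate rear vs landing rear along 0.004358065545744098 lat 0.0002650039210654133 ; TCP lat rel rear 0.0005473977925836614 mouth1 lat rel rear 9.214333669695179e-05 0.10113690493836346
```

Call:
arm_command(plan=[0,0,40,0,0,0,35,0,0,0,14,0,0,0,5,0,0,0,2,0,0,0,1,0,0,0,0,0,0,0,0,0])

```text
time_s: 11.35
eef_pos: [0.4518, 0.1849, 0.0397]
eef_rot: [0.001, -0.057, 0.998, 0.0]
wrist_force: [-0.1, -0.2, -2.8]
opening: 0.391
```

```bash
python3 - <<'E'
from h import *
delta([.519,.1925,.0365],np.pi+.116)
E
```

```text
pos [0.4518 0.1849 0.0397] yaw -3.0274 tilt [0.0018 0.0002] turn -0.0018 shift mm [-67.6  -0.3   3.2] F [-0.05 -0.22 -2.76] open 0.391 t 11.35
```

Call:
arm_command(plan=[0,0,1,0,0,0,1,0,0,0,0.7,0,0,0,0,0,0,0,0,0])

```text
time_s: 11.85
eef_pos: [0.4513, 0.185, 0.0364]
eef_rot: [0.0, -0.057, 0.998, 0.0]
wrist_force: [-0.6, 0.4, 2.6]
opening: 0.391
```

Call:
arm_command(plan=[-2,0,-0.3,0,-4,0,0,0,-5,0,0,0,-5,0,0,0,-5,0,0,0,-5,0,0,0,0,0,0,0,0,0,0,0])

```text
time_s: 12.65
eef_pos: [0.4773, 0.1879, 0.0364]
eef_rot: [0.0, -0.057, 0.998, -0.0]
wrist_force: [0.7, 0.7, 0.6]
opening: 0.389
```

Entering freely, with no side force.

Call:
arm_command(plan=[-4,0,0,0,-4,0,0,0,-4,0,0,0,-4,0,0,0,-4,0,0,0,0,0,0,0])

```text
time_s: 13.25
eef_pos: [0.4976, 0.1902, 0.0364]
eef_rot: [0.0, -0.057, 0.998, 0.0]
wrist_force: [1.3, -0.4, 1.0]
opening: 0.388
```

Call:
arm_command(plan=[-2,0,0,0,-2,0,0,0,-2,0,0,0,0,0,0,0])

```text
time_s: 13.65
eef_pos: [0.5029, 0.1909, 0.0364]
eef_rot: [0.0, -0.057, 0.998, 0.0]
wrist_force: [-1.3, -0.1, 2.7]
opening: 0.388
```

Call:
arm_command(plan=[-2,0,0,0,-2,0,0,0,0,0,0,0,0,0,0,0])

```text
time_s: 14.05
eef_pos: [0.5062, 0.1913, 0.0364]
eef_rot: [-0.001, -0.057, 0.998, -0.0]
wrist_force: [-3.4, -1.2, 5.9]
opening: 0.387
```

Call:
arm_command(plan=[-1.5,0,0,0,-1.5,0,0,0,0,0,0,0])

```text
time_s: 14.35
eef_pos: [0.5089, 0.1916, 0.0364]
eef_rot: [-0.001, -0.057, 0.998, -0.0]
wrist_force: [-5.8, -0.4, 7.3]
opening: 0.388
```

Call:
arm_command(plan=[-1,0,0,0,-1,0,0,0,0,0,0,0])

```text
time_s: 14.65
eef_pos: [0.5105, 0.1918, 0.0364]
eef_rot: [-0.001, -0.057, 0.998, -0.0]
wrist_force: [-7.8, -1.3, 8.9]
opening: 0.388
```

Call:
arm_command(plan=[-1,0,0,0,-1,0,0,0,0,0,0,0])

```text
time_s: 14.95
eef_pos: [0.5129, 0.192, 0.0364]
eef_rot: [-0.001, -0.057, 0.998, -0.0]
wrist_force: [-5.2, -1.4, 6.5]
opening: 0.388
```

Call:
arm_command(plan=[-1,0,0,0,-1,0,0,0,0,0,0,0])

```text
time_s: 15.25
eef_pos: [0.5148, 0.1923, 0.0364]
eef_rot: [-0.001, -0.057, 0.998, -0.0]
wrist_force: [-6.2, -1.2, 7.9]
opening: 0.39
```

Call:
arm_command(plan=[-1,0,0,0,-1,0,0,0,0,0,0,0])

```text
time_s: 15.55
eef_pos: [0.5168, 0.1925, 0.0364]
eef_rot: [-0.001, -0.057, 0.998, -0.0]
wrist_force: [-4.7, -0.5, 6.8]
opening: 0.387
```

Call:
arm_command(plan=[-1,0,0,0,0,0,0,0])

```text
time_s: 15.75
eef_pos: [0.5178, 0.1926, 0.0364]
eef_rot: [-0.001, -0.057, 0.998, -0.0]
wrist_force: [-5.2, -0.3, 7.0]
opening: 0.387
```

Call:
arm_command(plan=[-1,0,0,0,0,0,0,0])

```text
time_s: 15.95
eef_pos: [0.5188, 0.1927, 0.0364]
eef_rot: [-0.001, -0.057, 0.998, -0.0]
wrist_force: [-5.8, -1.7, 7.2]
opening: 0.387
```

Call:
arm_command(plan=[-1,0,0,0,0,0,0,0])

```text
time_s: 16.15
eef_pos: [0.5197, 0.1928, 0.0364]
eef_rot: [-0.001, -0.057, 0.998, -0.0]
wrist_force: [-6.2, -1.3, 7.6]
opening: 0.39
```

Call:
arm_command(plan=[-1,0,0,0,0,0,0,0])

```text
time_s: 16.35
eef_pos: [0.5201, 0.1929, 0.0364]
eef_rot: [-0.002, -0.057, 0.998, -0.0]
wrist_force: [-9.8, -1.5, 10.2]
opening: 0.388
```

```bash
cat > pad.py <<'E'
from h import *
import pickle
def rd(img,b):
    img=img.astype(float); m=np.clip(img[:,:,0]-1.0*np.maximum(img[:,:,1],img[:,:,2])-30,0,None); m[:b[2]]=0;m[b[3]:]=0;m[:,:b[0]]=0;m[:,b[1]:]=0
    ys,xs=np.indices(m.shape); s=m.sum(); return ((xs*m).sum()/s).round(2),((ys*m).sum()/s).round(2),s.round()
a=pickle.load(open('scene.pkl','rb'))['color']; b=ctrl.camera('scene')['color']
for n,w in (('balance pad',(325,360,203,225)),('charger pad',(220,250,240,262))): print(n,rd(a,w),rd(b,w))
z=np.vstack([cv2.resize(i[160:260,250:400,::-1],None,fx=4,fy=3,interpolation=cv2.INTER_CUBIC) for i in (a,b)])
import sys; cv2.imwrite('pics/'+sys.argv[1],np.clip(z*1.5,0,255).astype('uint8')); print(ctrl.get_obs()['wrist_force'])
E
python3 pad.py s1.png
```

```text
balance pad (np.float64(341.66), np.float64(214.2), np.float64(5063.0)) (np.float64(341.66), np.float64(214.19), np.float64(5609.0))
charger pad (np.float64(232.99), np.float64(251.37), np.float64(7550.0)) (np.float64(233.0), np.float64(251.38), np.float64(8239.0))
[-8.01718568 -1.69032263  9.81052758]
```

View pics/s1.png

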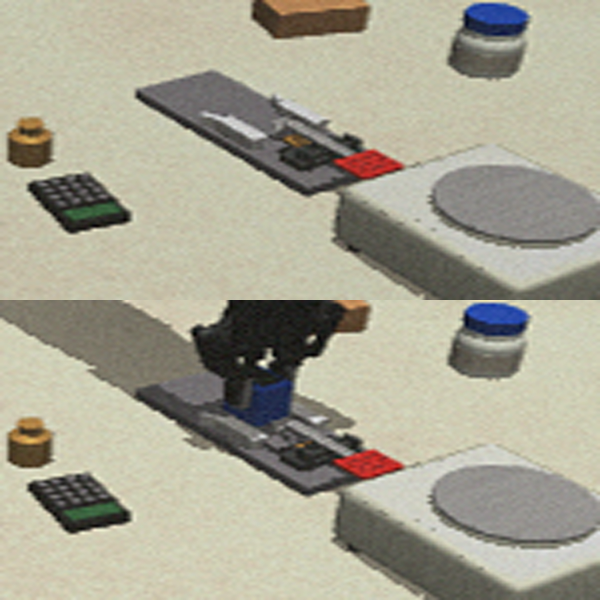

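The catch pad is back at its rest position to within 0.01 px, so the tooth is down. I'll ease off the push and check whether the pack is held.

Call:
arm_command(plan=[1,0,0,0,1,0,0,0,0,0,0,0])

```text
time_s: 16.7
eef_pos: [0.5193, 0.1927, 0.0364]
eef_rot: [-0.0, -0.057, 0.998, -0.0]
wrist_force: [-4.1, -0.5, 6.0]
opening: 0.381
```

Call:
arm_command(plan=[1,0,0,0,1,0,0,0,0,0,0,0])

```text
time_s: 17.0
eef_pos: [0.5176, 0.1925, 0.0364]
eef_rot: [0.0, -0.057, 0.998, 0.0]
wrist_force: [-1.5, 0.6, 4.7]
opening: 0.386
```

Call:
arm_command(plan=[1,0,0,0,1,0,0,0,0,0,0,0])

```text
time_s: 17.3
eef_pos: [0.5172, 0.1925, 0.0365]
eef_rot: [0.002, -0.057, 0.998, 0.0]
wrist_force: [6.5, 1.8, -3.0]
opening: 0.387
```

```bash
python3 pad.py s2.png
```

```text
balance pad (np.float64(341.66), np.float64(214.2), np.float64(5063.0)) (np.float64(341.68), np.float64(214.26), np.float64(5622.0))
charger pad (np.float64(232.99), np.float64(251.37), np.float64(7550.0)) (np.float64(232.99), np.float64(251.37), np.float64(8229.0))
[ 5.06266953  1.73371804 -3.93165741]
```

Pulling back is blocked: +6.5 N for only 0.4 mm of movement. The tooth is holding the pack, so I'll relax, release and withdraw.

Call:
arm_command(plan=[-1.5,0,0,0,0,0,0,0])

```text
time_s: 17.55
eef_pos: [0.5173, 0.1925, 0.0364]
eef_rot: [0.0, -0.057, 0.998, 0.0]
wrist_force: [0.7, 0.8, 0.2]
opening: 0.387
```

Call:
arm_command(plan=[0,0,0,0,0,0,0,0,0,0,0,0,0,0,0,0,0,0,0,0,0,0,0,0,0,0,-10,0,0,0,-30,0,0,0,-40,0,0,0,-40,0,0,0,-40,0,-30,0,0,0,0,0,0,0,0,0,0,0], grip=1)

```text
time_s: 18.95
eef_pos: [0.5467, 0.1958, 0.1965]
eef_rot: [-0.0, -0.057, 0.998, -0.0]
wrist_force: [-0.5, -0.3, 0.0]
opening: 1.005
```

```bash
python3 pad.py s3.png; python3 - <<'E'
from h import *
im=np.hstack([cv2.resize(cv2.imread('pics/s3.png'),(400,400)),np.zeros((400,2,3),'uint8')])
o,c=snap('wrist','w5.png'); w=np.clip(cv2.imread('pics/w5.png')[0:300,100:400]*1.4,0,255).astype('uint8')
cv2.imwrite('pics/fin.png',np.hstack([im,cv2.resize(w,(398,400))]))
E
```

```text
balance pad (np.float64(341.66), np.float64(214.2), np.float64(5063.0)) (np.float64(341.66), np.float64(214.2), np.float64(5427.0))
charger pad (np.float64(232.99), np.float64(251.37), np.float64(7550.0)) (np.float64(232.99), np.float64(251.36), np.float64(8052.0))
[-0.84458174  1.25169392  0.15125077]
```

View pics/fin.png

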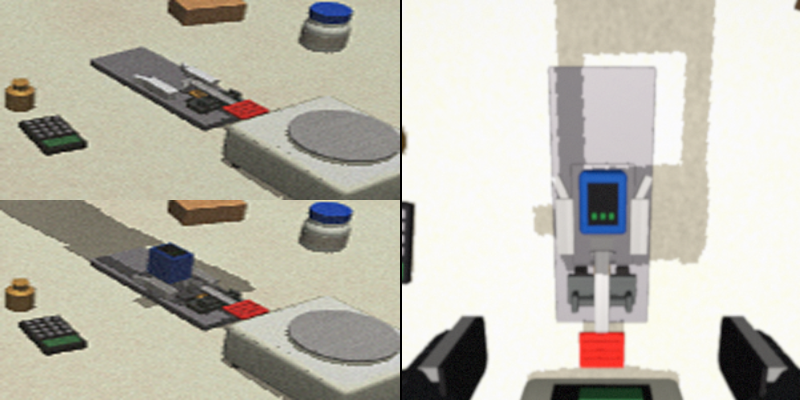

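The pack sits in the rail with its block at about (603,203). The tooth is down in front of it, the pad is at rest, and the bystanders haven't moved. One last position check before I hand in.

```bash
python3 - <<'E'
from h import *
o=ctrl.get_obs(); c=ctrl.camera('wrist')
u=100+(603.5-402)*300/398; v=203*300/400
C=wray(o,c,u,v,.066,1); print(C, 'expected',[.5173,.1925])
if np.hypot(*(C[:2]-[.5165,.1925]))<.005: print(ctrl.hand_in())
E
```

```text
[0.51571198 0.19253609 0.066     ] expected [0.5173, 0.1925]
the job is handed in; nothing more can be done
None
```

The blue pack is latched in the balance's battery rail, and I handed the job in at about 19 s of the 62 s limit. I pressed the charger's catch 10 mm, which popped the pack back about 18 mm. I then slid it off the charger, carried it over and pushed it slowly into the balance rail.

- **Push:** the sideways push read at most about 10 N, below the 14 N ramming limit. These are readings at the end of each step, and I stopped at the first sharp rise.
- **Latched:** a 2 mm pull-back gave only 0.4 mm of movement and about 6.5 N of resistance. The catch pad was back at its rest position in the scene camera.
- **After release:** the pack stayed within about 2 mm of where I let it go, and the robot was clear of everything.
- **Bystanders:** those in the last views (calculator, weight, box and jar) stood where they had been. I did not check the bottle, mortar and spatula again, but nothing passed close to them.

No check failed or disagreed. I had no direct readings of the catch, plunger or bumper, so the click is judged from the pull test and the pad position.

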